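Shut the isolation valve through its L-shaped gate

TASK

Shut the isolation valve on the bench: push its upright black handle along the long leg of the L-shaped slot as far as the corner, then push it sideways along the short leg until it stops at the very end, and move clear. Only push the handle with the fingers, never take it between them, and leave the bottle, jar, carton and wrench around the valve where they are.

Things in the scene. Friction and masses are not known exactly. Their poses are not given: they have to be found in the camera images.
- valve: Off-white valve block fixed to the bench, 210 mm (its x) by 150 mm (its y), 66 mm tall, with a flat aluminium top plate; yaw within 0.7 rad of the robot's x. Origin: centre of its underside, z up. A 15 mm wide L-shaped slot with a black floor, 26 mm deep, is cut in its top. Brass tube fittings stick out 30 mm from its +x side; a dark blue strip is on its -x side.
- slot_corner (a point): Corner of the slot, on its centreline, in the top plate's surface (66 mm above the bench): at x 45, y -25 mm in the valve's frame. The long leg runs from x -45, y -25 mm along the valve's x to this corner. Axes as the valve's.
- slot_end (a point): Closed end of the slot's short leg, where the handle's axis must finish: at x 45, y 25 mm in the valve's frame, 66 mm above the bench. The short leg runs from the corner along the valve's +y to here. Axes as the valve's.
- handle_top (a point): Centre of the handle's top, 118 mm above the bench. The handle is a black upright round grip with a steel cap, 22 mm in diameter, from 76 to 118 mm above the bench, on a 12 mm steel pin that runs in the slot with 1.5 mm play each side. It cannot lift or tilt; it slides, stays where it is left, and resists with 2.5 N of friction in each direction plus light damping (12 N per m/s).
- along (a joint): Position of the handle along the long leg, the valve's x, in m: 0 at the leg's outer end, 0.090 at the corner (stops at -0.0015 and 0.0915). Starts between 0 and 0.045. Handle axis is at valve x = along - 0.045.
- across (a joint): Position of the handle along the short leg, the valve's y, in m: 0 in the long leg and at the corner, 0.050 at the closed end (stop at 0.0515). It can grow only while the handle is at the corner. Handle axis is at valve y = across - 0.025.
- reagent_bottle: Bystander: loose amber glass bottle, 60 mm in diameter, 120 mm tall, standing on the bench; origin at the centre of its underside.
- septum_jar: Bystander: loose white jar with grey lid, 52 mm in diameter, 56 mm tall; origin at the centre of its underside.
- vial_carton: Bystander: loose white carton 55 by 55 by 51 mm; origin at the centre of its underside.
- wrench: Bystander: loose steel wrench, 150 mm long, lying flat on the bench; its x axis runs along it.

How it is judged (in metres and radians):
On the way, in this order (a step that is already met when the one before it is completed fails the run):
1. the handle is pushed along the long leg to the corner (within 8 mm), not yet sideways (value of joint along above 0.082 m and value of joint across below 0.012 m), for 0.05 s.
2. the handle is pushed along the short leg to its closed end (within 4 mm) (value of joint along above 0.082 m and value of joint across above 0.046 m), for 0.2 s.
At the end, for the whole second after the job is handed in: The handle rests at the closed end of the slot's short leg: joint across above 0.046 m (nominal end 0.050) and along above 0.082 m, not moving, with the bystanders where they were (all of step 2 and velocity of joint along between -0.005 and 0.005 m/s and velocity of joint across between -0.005 and 0.005 m/s); the robot touches nothing.
It fails at once if the handle is taken between the fingers (the grasp point within 14 mm of the handle's axis and less than 12 mm above its top, while touching it) (horizontal distance between the grasp point and handle_top below 0.014 m and z of the grasp point in the frame of handle_top below 0.012 m and contact force between the fingers and across above 0.3 N).
It fails at once if a bystander is moved by more than 20 mm, or knocked over (distance of any of reagent_bottle, septum_jar, vial_carton, wrench from where it was at the start of the episode above 0.02 m or angle between any of reagent_bottle, septum_jar, vial_carton's own z axis and vertical above 0.4 rad).
It also fails if it takes over 45 s, if anything falls off the work surface, if the arm or the gripper's body presses on something with over 40 N, if the wrist force passes 120 N, or if a joint passes its speed limit or range.

ROBOT

A 7-joint arm with a two-finger parallel gripper is mounted at the origin on the work surface. World frame = base frame: x ahead of the robot, y to its left, z up, the work surface at z = 0. Lengths are in mm, angles in rad, forces in N, time in s.
With the tool pointing down it reaches from about 400 to 850 mm from the base axis. Payload 4.4 kg.
Tool frame: the origin (TCP) lies at the very end of the fingers, on their centre line; the grasp point (between the pads) lies 19 mm behind it; z points along the fingers, y is the direction in which the jaws open and shut (so a half turn about z gives the same grasp; the last joint's range is limited). The gripper opens to 94 mm and grips with 3 to 60 N. Pads are 16 mm wide; open, the fingers measure 119 mm over their backs; the gripper's body (75 mm by 177 mm) begins 78 mm behind the grasp point.
Start: joints at [1.273, 0.628, 0.038, 1.517, -0.027, 0.996, -0.02], TCP at [149.354, -632.623, 170.878] pointing down, gripper open.
Joint ranges: [-3.06, 3.06], [-0.37, 2.12], [-1.25, 1.32], [0.18, 2.47], [-1.1, 4.24], [0.23, 1.98], [-2.94, 2.94]. Speed limits (rad/s): [2.57, 2.57, 3.14, 3.14, 3.14, 3.14, 3.14].

INTERFACE

Orientations are given as a 3x3 rotation matrix whose columns are the frame's x, y, z axes.
In Python, from station import bot gives the robot as it stands. The module is installed in compiled form; this text tells all that it offers.
- The arm moves only by the tool drive_tool, never from a script. Its argument "rows" is a list that holds one entry, the list of rows, each a list of 7 numbers: the gripper's target within -1 to 1 (shut at 1, half-way at 0, fully open at -1), then the shift along the tool's x, y, z in m, then the turn, a rotation vector about the tool's x, y, z in rad. A call has 1 to 10 rows; each row shifts and turns the commanded pose from where the row before left it, along the tool's axes as they then stand; what a row does not reach is not made up. A row lasts 1/10 s, in which the tool goes at most 50 mm and 8.59 degrees, less where a joint would pass 70% of its speed; a pose out of reach is approached as far as the arm can. A call is refused whole if a number of a shift passes 0.05 or a number of a turn 0.15, either way. A call with a gripper value outside its range is refused whole. The fingers move at their own pace and stop on an object; the grip force is fixed at half the most. Time passes only in rows, so rows that do not move let the fingers close. It gives the time, the measured TCP pose, the force and the opening at its end, in the units of the state.
- bot.sense(): the state, without advancing time (a new reading comes with each control period).
- bot.read_camera(name): name is "scene" or "top" or "wrist"; returns the picture (384x512x3 uint8, red, green, blue); there is no depth.
- bot.camera_info(name): a dict with "vfov" (degrees; the focal length in pixels is half the picture's height over the tangent of half this angle, whatever the lens; pixels are square), "cx", "cy" (the principal point, pixels), "rvec" (rotation vector, rad) and "tvec" (3), from world to camera coordinates, as OpenCV has them. Camera axes: x right, y down, z forward; pixel columns grow to the right and rows downward; lengths in mm; the calibration is good to about 2 mm. A picture is of the moment at which its call begins: read the wrist's pose just before it. camera_info takes no time and is no camera call; for the wrist camera it gives the pose at the moment of the call.
- bot.sign_off(): hands the job in, once; it reports no verdict.
The state is a dict: "time": time; "joints": joint angles; "joint_velocities": joint speeds; "tau": joint torques, N m; "ee_pos": TCP position; "tcp_rot": TCP orientation; "ft_force": force on the tool from outside, world axes, zero at the start; "ft_torque": the same for the moment, N m; "opening": finger opening in mm.
Only numpy, scipy, OpenCV 4.12 (cv2) and the standard library are available. Lean on these libraries where they do the work, as an engineer would, in place of code of your own. Each camera call takes 0.05 s, during which the arm holds its last target. There are 200 camera calls.

## Working session

There is one attempt and no reset: what is moved stays moved. The work goes in short steps, Python scripts to look and compute and a tool call to move; the robot and the scene stay as the last step left them, time stands still between calls to the robot, and variables do not carry over. Pictures are saved under pics/ and viewed, about 8 in all and at most 12, crops included, and the job is handed in when it is done.

Besides the shell and the picture viewer there is one more tool, called after ">>>" as a command line: name --argument value ..., lists and objects as JSON in quotes. drive_tool: Moves the arm, as the interface text tells. Its arguments: {"type":"object","properties":{"rows":{"type":"array","items":{"type":"array","items":{"type":"array","items":{"type":"number"}}}}},"required":["rows"]}

```bash
mkdir -p pics; python3 - <<'E'
from station import bot
import cv2,numpy as np
s=bot.sense();print(s['time'],s['ee_pos'],s['tcp_rot'],s['opening'])
for n in("top","scene"):
    i=bot.camera_info(n);print(n,i)
    cv2.imwrite(f'pics/{n}0.png',bot.read_camera(n)[:,:,::-1])
E
```

```text
0.0 [ 149.19101283 -631.89238201  169.94790506] [[ 9.73245420e-01  2.29767543e-01 -4.77097531e-04]
 [ 2.29768035e-01 -9.73243660e-01  1.85135965e-03]
 [-3.89497882e-05 -1.91144907e-03 -9.99998172e-01]] 93.68628860595713
top {'vfov': 46.456287728013734, 'cx': 248.12271130367475, 'cy': 190.84005661728037, 'rvec': array([ 2.23253385, -2.20146281,  0.06464108]), 'tvec': array([  3.01581975, 575.17844104, 972.15530352])}
scene {'vfov': 51.79530719401829, 'cx': 255.53953511624303, 'cy': 196.62461181249466, 'rvec': array([ 2.16200999,  1.41824913, -0.46188957]), 'tvec': array([-241.3210659 , -366.63407192, 1179.55230647])}
```

View pics/top0.png

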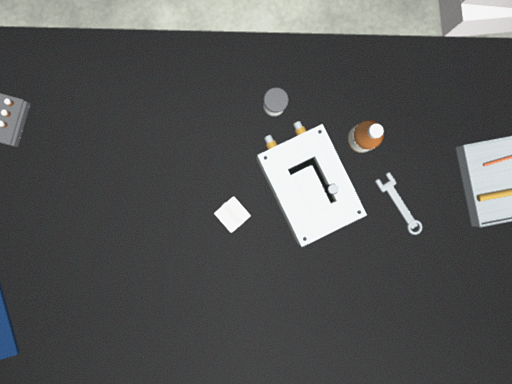

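View pics/scene0.png

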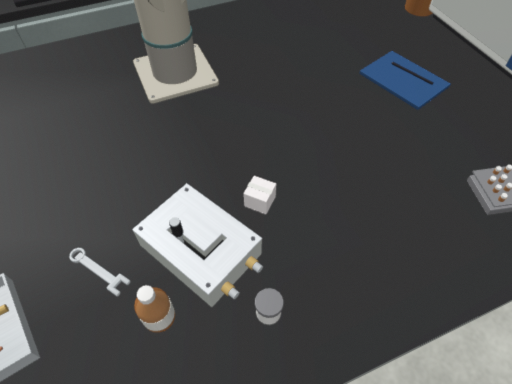

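Top view: the plate spans about (258,157) to (366,214), with the fittings at its upper edge (valve +x). The cap is at (333,188), the slot corner near (315,160) and the short-leg end near (292,171). Bottle is at (368,135), jar (275,100), carton (232,214) and wrench (400,205). The scene view agrees.

```bash
cat > h.py <<'E'
import cv2,numpy as np
def K(i):
    f=192/np.tan(np.radians(i['vfov']/2)); return np.array([[f,0,i['cx']],[0,f,i['cy']],[0,0,1]])
def cast(i,px,z):
    R=cv2.Rodrigues(np.array(i['rvec']))[0]; t=np.array(i['tvec']); c=-R.T@t
    p=np.c_[np.atleast_2d(px),np.ones(len(np.atleast_2d(px)))]
    d=(R.T@np.linalg.inv(K(i))@p.T).T
    return c+d*((z-c[2])/d[:,2])[:,None]
def proj(i,P): return cv2.projectPoints(np.atleast_2d(P).astype(float),np.array(i['rvec']),np.array(i['tvec']),K(i),None)[0][:,0]
E
python3 - <<'E'
from station import bot
from h import *
i=bot.camera_info("top"); im=cv2.imread('pics/top0.png')
m=(im.min(2)>150).astype(np.uint8)
m=cv2.morphologyEx(m,cv2.MORPH_OPEN,np.ones((3,3)))
cs=cv2.findContours(m,cv2.RETR_EXTERNAL,cv2.CHAIN_APPROX_NONE)[0]
c=[c for c in cs if cv2.pointPolygonTest(c,(345,215),False)>0][0]
P=cast(i,c[:,0].astype(float),66)[:,:2].astype(np.float32)
r=cv2.minAreaRect(P);print('plate',r,cv2.boxPoints(r))
print('px box',cv2.boxPoints(cv2.minAreaRect(c)))
# slot: dark inside
pm=np.zeros_like(m);cv2.fillPoly(pm,[c],1)
d=((im.max(2)<90)&(pm>0)).astype(np.uint8)
for q in cv2.findContours(d,cv2.RETR_EXTERNAL,cv2.CHAIN_APPROX_NONE)[0]:
    if cv2.contourArea(q)>30: print('slot',cv2.approxPolyDP(q,2,True)[:,0].tolist())
cap=cast(i,[[333,188]],118);print('cap',cap)
print('bottle',cast(i,[[376,130]],120),'jar',cast(i,[[276,100]],56),'carton',cast(i,[[234,213]],51),'wrench',cast(i,[[387,181],[415,228]],5))
crop=im[110:260,200:430];cv2.imwrite('pics/crop.png',cv2.resize(crop,None,fx=3.4,fy=3.4,interpolation=cv2.INTER_CUBIC))
E
```

```text
plate ((588.0907592773438, -119.05577087402344), (212.5172882080078, 152.11708068847656), 26.594324111938477) [[ 459.02524    -98.6132   ]
 [ 527.12366   -234.63606  ]
 [ 717.15625   -139.49835  ]
 [ 649.05786     -3.4754791]]
px box [[256.17218  154.71582 ]
 [321.70825  122.675964]
 [366.73413  214.77441 ]
 [301.19806  246.81427 ]]
slot [[289, 169], [292, 173], [312, 164], [330, 201], [334, 200], [327, 191], [328, 185], [313, 158]]
cap [[ 579.44326958 -152.62288184  118.        ]]
bottle [[ 694.94203851 -236.49053523  120.        ]] jar [[765.89775514 -43.91520299  56.        ]] carton [[526.80066635  41.0925275   51.        ]] wrench [[ 601.57114243 -297.56144491    5.        ]
 [ 498.07602161 -360.54894087    5.        ]]
```

View pics/crop.png

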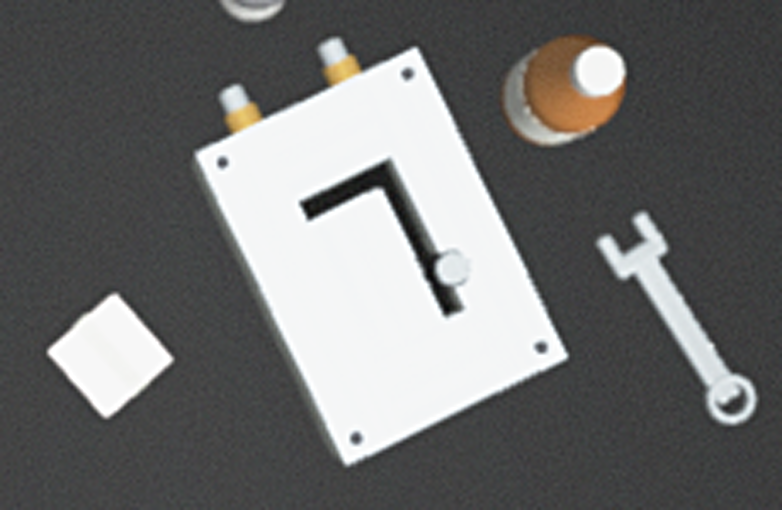

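Plate measures 212.5 x 152 mm (given as 210 x 150), yaw 0.464. The handle comes out at valve (-23,-26), so along is about 0.022 and it sits in the slot as it should. I'll shut the fingers, align the tool with the valve and go to a staging point behind the handle, at height.

>>> drive_tool --rows '[[[1, 0, 0, 0, 0, 0, -0.116], [1, 0, 0, 0, 0, 0, -0.116], [1, 0.04, -0.017, 0, 0, 0, 0], [1, 0.04, -0.017, 0, 0, 0, 0], [1, 0.04, -0.017, 0, 0, 0, 0], [1, 0.04, -0.017, 0, 0, 0, 0], [1, 0.04, -0.017, 0, 0, 0, 0], [1, 0.04, -0.017, 0, 0, 0, 0], [1, 0.04, -0.017, 0, 0, 0, 0], [1, 0.04, -0.017, 0, 0, 0, 0]]]'

```text
time: 1.1
ee_pos: [375.4, -366.2, 170.7]
tcp_rot: [[0.894, 0.447, -0.0], [0.447, -0.894, 0.0], [-0.0, -0.0, -1.0]]
ft_force: [0.8, -0.2, -0.2]
opening: 17.6
```

```bash
cat >> h.py <<'E'
C=np.array([588.1,-119.1]); Y=0.464
def st(bot):
    s=bot.sense(); e=np.array([[np.cos(Y),np.sin(Y)],[-np.sin(Y),np.cos(Y)]])
    R=np.array(s['tcp_rot']); print('t',s['time'],'valve xy',(e@(s['ee_pos'][:2]-C)).round(1),'z',round(s['ee_pos'][2],1),'yaw',round(np.arctan2(R[1,0],R[0,0]),3),'tilt',R[:2,2].round(3),'F valve',(e@np.array(s['ft_force'])[:2]).round(1),round(s['ft_force'][2],1),'open',round(s['opening'],1))
E
python3 -c "
from station import bot
from h import *
st(bot)"
```

```text
t 1.1 valve xy [-300.8 -125.8] z 170.7 yaw 0.464 tilt [-0.  0.] F valve [ 0.6 -0.6] -0.2 open 17.6
```

>>> drive_tool --rows '[[[1, 0.039, -0.017, 0, 0, 0, 0], [1, 0.039, -0.017, 0, 0, 0, 0], [1, 0.039, -0.017, 0, 0, 0, 0], [1, 0.039, -0.017, 0, 0, 0, 0], [1, 0.039, -0.017, 0, 0, 0, 0], [1, 0.036, -0.016, 0, 0, 0, 0], [1, 0, 0, 0, 0, 0, 0], [1, 0, 0, 0, 0, 0, 0]]]'

```text
time: 1.9
ee_pos: [536.1, -173.2, 170.4]
tcp_rot: [[0.893, 0.449, -0.001], [0.449, -0.893, 0.0], [-0.001, -0.001, -1.0]]
ft_force: [0.4, -0.1, -0.2]
opening: 0.4
```

```bash
python3 -c "
from station import bot
from h import *
st(bot)
i=bot.camera_info('wrist');im=bot.read_camera('wrist')[:,:,::-1]
cv2.imwrite('pics/w1.png',im)
c,s=np.cos(Y),np.sin(Y)
for n,p,z in(('corner',(45,-25),66),('end',(45,25),66),('start',(-45,-25),66),('handle',(-23,-25),118)):
    print(n,proj(i,[C[0]+c*p[0]-s*p[1],C[1]+s*p[0]+c*p[1],z]).round())
"
```

```text
t 1.9 valve xy [-70.8 -25.1] z 170.4 yaw 0.466 tilt [-0.001  0.   ] F valve [ 0.3 -0.3] -0.2 open 0.4
corner [[261.  75.]]
end [[213.  74.]]
start [[261. 161.]]
handle [[261. 146.]]
```

View pics/w1.png

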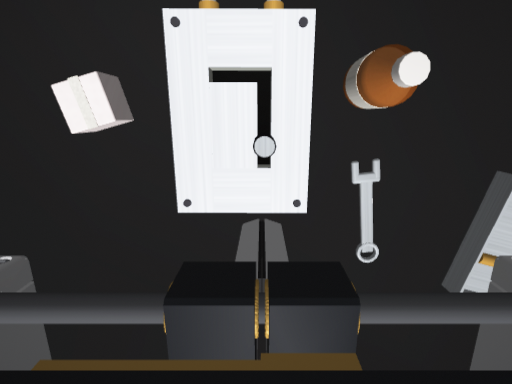

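The wrist view shows the handle at (264,146), the corner near (264,75) and the short-leg end near (211,75). The calibrated predictions are within 3 px, so the true y is about 2-3 mm to the -y side. The fingers line up behind the handle, so I'll shift 2 mm, descend and push most of the long leg.

>>> drive_tool --rows '[[[1, 0, 0.002, 0.044, 0, 0, 0], [1, 0, 0, 0.044, 0, 0, 0], [1, 0, 0, 0, 0, 0, 0], [1, 0.015, 0, 0, 0, 0, 0], [1, 0.015, 0, 0, 0, 0, 0], [1, 0.015, 0, 0, 0, 0, 0], [1, 0.015, 0, 0, 0, 0, 0], [1, 0.01, 0, 0, 0, 0, 0], [1, 0.01, 0, 0, 0, 0, 0], [1, 0, 0, 0, 0, 0, 0]]]'

```text
time: 2.95
ee_pos: [610.7, -139.2, 84.1]
tcp_rot: [[0.894, 0.448, 0.003], [0.448, -0.894, 0.0], [0.003, 0.001, -1.0]]
ft_force: [-0.1, -1.1, -0.7]
opening: 0.4
```

```bash
python3 -c "
from station import bot
from h import *
st(bot)"
```

```text
t 2.95 valve xy [ 11.2 -28.1] z 84.1 yaw 0.465 tilt [0.003 0.   ] F valve [-0.6 -1. ] -0.7 open 0.4
```

>>> drive_tool --rows '[[[1, 0.006, 0, 0, 0, 0, 0], [1, 0.005, 0, 0, 0, 0, 0], [1, 0.003, 0, 0, 0, 0, 0], [1, 0.002, 0, 0, 0, 0, 0]]]'

```text
time: 3.35
ee_pos: [623.0, -133.0, 82.8]
tcp_rot: [[0.894, 0.447, -0.0], [0.447, -0.894, 0.0], [-0.0, -0.0, -1.0]]
ft_force: [-0.7, -0.5, -0.3]
opening: 0.4
```

```bash
python3 -c "
from station import bot
from h import *
st(bot)
cv2.imwrite('pics/w2.png',bot.read_camera('wrist')[:,:,::-1])
cv2.imwrite('pics/t2.png',cv2.resize(bot.read_camera('top')[:,:,::-1][110:260,200:430],None,fx=3,fy=3))"
```

```text
t 3.35 valve xy [ 25. -28.] z 82.8 yaw 0.464 tilt [-0.  0.] F valve [-0.8 -0.1] -0.3 open 0.4
```

View pics/w2.png

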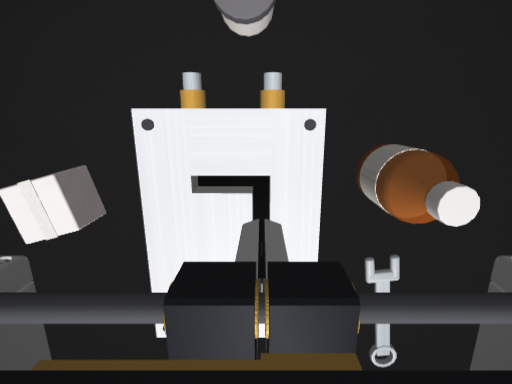

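The handle isn't visible ahead of the fingers here; the slot corner at (262,182) looks empty. Checking the top view.

View pics/t2.png

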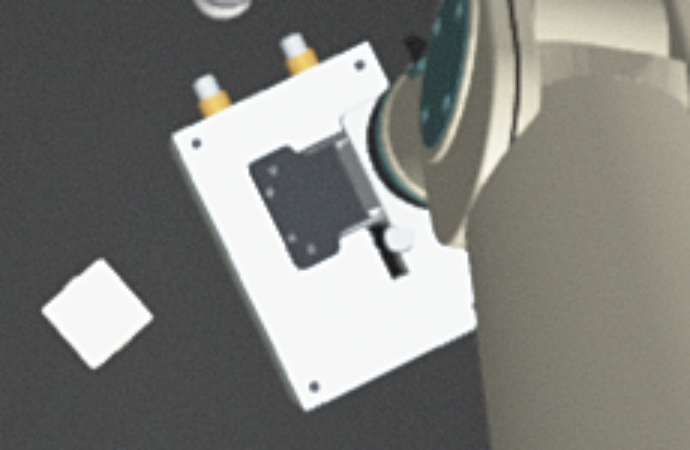

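The top view shows the cap still at about (333,189), its starting place, though the fingers are now past it. Something doesn't fit, so I'll check from the side and with projections of the TCP before moving.

```bash
python3 -c "
from station import bot
from h import *
st(bot)
s=bot.sense()
for n in('wrist','scene','top'):
    i=bot.camera_info(n); print(n,K(i)[0,0].round(),proj(i,s['ee_pos']).round(),'handle@old',proj(i,[579.4,-152.6,118]).round(),'handle@fingers',proj(i,[640,-124,118]).round())
cv2.imwrite('pics/s3.png',cv2.resize(bot.read_camera('scene')[:,:,::-1][150:330,60:300],None,fx=3.2,fy=3.2))"
```

```text
t 3.45 valve xy [ 25. -28.] z 82.8 yaw 0.464 tilt [-0.  0.] F valve [-0.6  0.5] 0.1 open 0.6
wrist 288.0 [[261. 214.]] handle@old [[258. 295.]] handle@fingers [[260. 204.]]
scene 395.0 [[194. 245.]] handle@old [[174. 221.]] handle@fingers [[199. 242.]]
top 447.0 [[320. 167.]] handle@old [[333. 188.]] handle@fingers [[319. 157.]]
```

View pics/s3.png

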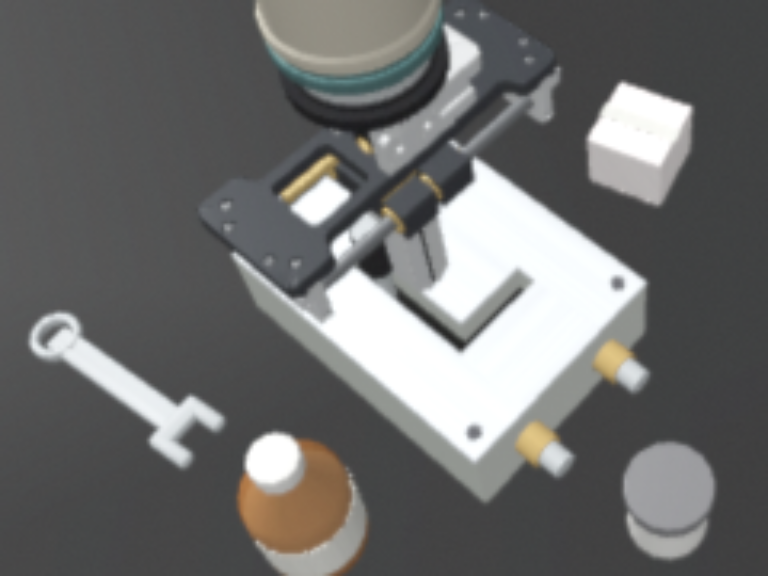

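The scene view confirms it: the fingers are in front of the handle, which stands behind them at its old place. No force was felt, so they seem to have passed over it, perhaps while still descending. I'll lift, go back, descend, and check the height before pushing, in shorter calls.

>>> drive_tool --rows '[[[1, 0, 0, -0.04, 0, 0, 0], [1, 0, 0, -0.04, 0, 0, 0], [1, 0, 0, 0, 0, 0, 0], [1, 0, 0, 0, 0, 0, 0], [1, 0, 0, 0, 0, 0, 0]]]'

```text
time: 4.0
ee_pos: [621.8, -133.0, 161.9]
tcp_rot: [[0.894, 0.447, -0.002], [0.447, -0.894, 0.0], [-0.002, -0.001, -1.0]]
ft_force: [-0.7, 0.0, -0.5]
opening: 0.6
```

>>> drive_tool --rows '[[[1, -0.03, 0, 0, 0, 0, 0], [1, -0.03, 0, 0, 0, 0, 0], [1, -0.03, 0, 0, 0, 0, 0], [1, -0.01, 0, 0, 0, 0, 0], [1, 0, 0, 0, 0, 0, 0], [1, 0, 0, 0, 0, 0, 0]]]'

```text
time: 4.6
ee_pos: [534.6, -176.9, 162.6]
tcp_rot: [[0.894, 0.448, 0.001], [0.448, -0.894, 0.001], [0.001, -0.0, -1.0]]
ft_force: [0.6, 0.9, 0.4]
opening: 0.3
```

>>> drive_tool --rows '[[[1, 0, 0, 0.03, 0, 0, 0], [1, 0, 0, 0.03, 0, 0, 0], [1, 0, 0, 0.02, 0, 0, 0], [1, 0, 0, 0, 0, 0, 0], [1, 0, 0, 0, 0, 0, 0], [1, 0, 0, 0, 0, 0, 0]]]'

```text
time: 5.2
ee_pos: [535.1, -177.6, 83.9]
tcp_rot: [[0.894, 0.448, 0.002], [0.448, -0.894, -0.0], [0.002, 0.001, -1.0]]
ft_force: [-0.1, 0.2, 0.1]
opening: 0.4
```

```bash
python3 -c "
from station import bot
from h import *
st(bot)
im=bot.read_camera('scene')[:,:,::-1][150:330,60:300]
w=bot.read_camera('wrist')[:,:,::-1]
cv2.imwrite('pics/s4.png',np.hstack([cv2.resize(im,(400,300)),cv2.resize(w,(400,300))]))"
```

```text
t 5.2 valve xy [-73.6 -28.6] z 83.9 yaw 0.465 tilt [ 0.002 -0.   ] F valve [0.  0.2] 0.1 open 0.4
```

View pics/s4.png

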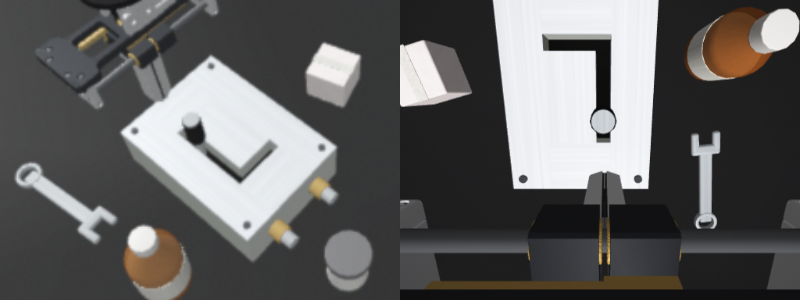

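Now the handle is ahead of the fingertips: wrist panel cap at (603,121), tips at (605,172). The tips are at handle height. Pushing slowly and watching the force.

>>> drive_tool --rows '[[[1, 0.01, 0, 0, 0, 0, 0], [1, 0.01, 0, 0, 0, 0, 0], [1, 0.01, 0, 0, 0, 0, 0], [1, 0.005, 0, 0, 0, 0, 0], [1, 0.005, 0, 0, 0, 0, 0], [1, 0.005, 0, 0, 0, 0, 0], [1, 0.005, 0, 0, 0, 0, 0]]]'

```text
time: 6.0
ee_pos: [577.7, -155.5, 83.4]
tcp_rot: [[0.894, 0.447, -0.002], [0.447, -0.894, -0.001], [-0.002, -0.0, -1.0]]
ft_force: [-3.6, -0.9, 7.0]
opening: 0.5
```

```bash
cat > cap.py <<'E'
from station import bot
from h import *
st(bot); s=bot.sense()
i=bot.camera_info('wrist');w=bot.read_camera('wrist')
e=np.array([[np.cos(Y),np.sin(Y)],[-np.sin(Y),np.cos(Y)]])
# grey-blue round cap ahead of the tips
g=cv2.medianBlur(cv2.cvtColor(w,cv2.COLOR_RGB2GRAY),3)
print('tip px',proj(i,s['ee_pos']).round(),'ct',s['time'])
for c in (cv2.HoughCircles(g,cv2.HOUGH_GRADIENT,1,20,param1=80,param2=16,minRadius=8,maxRadius=26)[0] if cv2.HoughCircles(g,cv2.HOUGH_GRADIENT,1,20,param1=80,param2=16,minRadius=8,maxRadius=26) is not None else []):
    p=(e@(cast(i,[c[:2]],118)[0,:2]-C)).round(1)
    if abs(p[0])<75 and abs(p[1])<55: print('circle',c.round(),'valve',p)
import sys
if len(sys.argv)>1: 
    sc=bot.read_camera('scene')[150:330,60:300]
    cv2.imwrite(f'pics/{sys.argv[1]}.png',np.hstack([cv2.resize(sc,(400,300)),cv2.resize(w,(400,300))])[:,:,::-1])
E
python3 cap.py p5
```

```text
t 6.0 valve xy [-25.6 -27.9] z 83.4 yaw 0.464 tilt [-0.002 -0.001] F valve [-3.6  0.8] 7.0 open 0.5
tip px [[261. 214.]] ct 6.0
circle [260. 210.  15.] valve [-10.1 -27.8]
```

View pics/p5.png

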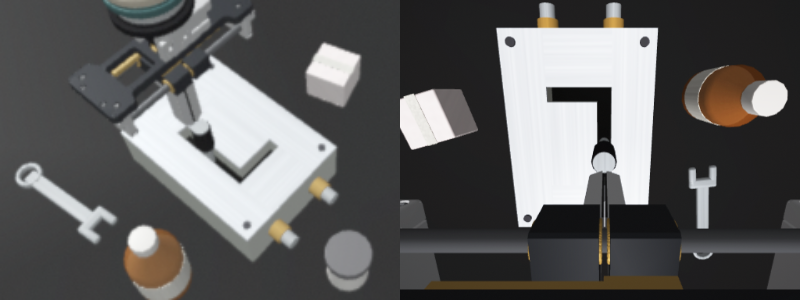

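The force shows 7 N upward, as if the tips were riding on something, and the drawn tips sit beside the cap top rather than 35 mm below it. I'll check the true tip height against the cameras.

```bash
python3 - <<'E'
from station import bot
from h import *
s=bot.sense(); R=np.array(s['tcp_rot']); e=np.array(s['ee_pos'])
iw=bot.camera_info('wrist'); isc=bot.camera_info('scene')
Rw=cv2.Rodrigues(iw['rvec'])[0]; print('cam centre - tcp, tool axes',(R.T@(-Rw.T@iw['tvec']-e)).round(1),'optical axis tool',(R.T@Rw.T[:,2]).round(3))
for up in(0,10,20,35):
  for fx in(-8,8):
    print(up,fx,[(proj(i,[e+R@[fx,yy,-up] for yy in(-12.5,12.5)])).round().tolist() for i in(iw,isc)])
print('joints',s['joints'],s['time'])
w=bot.read_camera('wrist')[150:270,190:340]; sc=bot.read_camera('scene')[185:265,120:220]
cv2.imwrite('pics/z6.png',np.hstack([cv2.resize(sc,(500,400)),cv2.resize(w,(500,400))])[:,100:,::-1][:, :800])
E
```

```text
cam centre - tcp, tool axes [  74.4    0.6 -213.8] optical axis tool [-0.258 -0.001  0.966]
0 -8 [[[245.0, 224.0], [277.0, 224.0]], [[178.0, 224.0], [168.0, 233.0]]]
0 8 [[[245.0, 205.0], [277.0, 205.0]], [[183.0, 229.0], [174.0, 237.0]]]
10 -8 [[[244.0, 229.0], [277.0, 229.0]], [[177.0, 222.0], [167.0, 230.0]]]
10 8 [[[244.0, 209.0], [278.0, 209.0]], [[183.0, 226.0], [173.0, 235.0]]]
20 -8 [[[244.0, 234.0], [278.0, 234.0]], [[176.0, 219.0], [166.0, 227.0]]]
20 8 [[[243.0, 213.0], [278.0, 213.0]], [[182.0, 223.0], [172.0, 232.0]]]
35 -8 [[[242.0, 243.0], [279.0, 243.0]], [[175.0, 214.0], [165.0, 223.0]]]
35 8 [[[242.0, 220.0], [280.0, 220.0]], [[181.0, 219.0], [171.0, 228.0]]]
joints [ 0.24169705  0.66008817 -0.04294308  1.7479548   0.03959374  0.73436948
 -0.92789452] 6.1
```

View pics/z6.png

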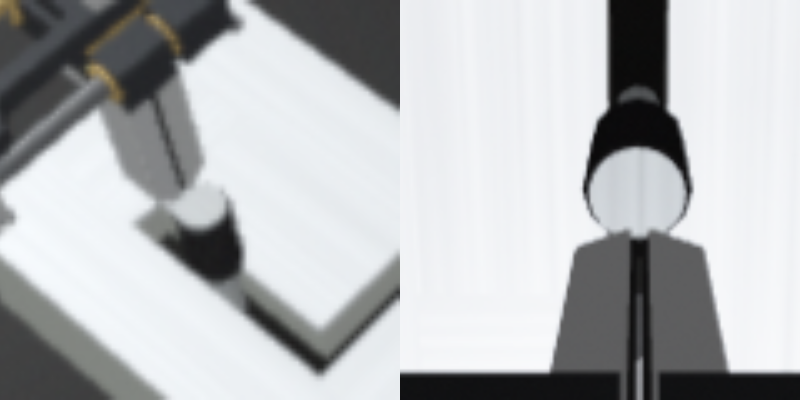

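Measured tips (wrist row 220, columns 242-281; scene (181,218)) match a point 35 mm above the reported TCP. So the real fingertips end about 35 mm higher than stated, at z≈118, and they grazed over the cap. I'll back off at once, then lower by 30 mm in the free space behind the handle.

>>> drive_tool --rows '[[[1, -0.015, 0, 0, 0, 0, 0], [1, -0.02, 0, 0, 0, 0, 0], [1, 0, 0, 0, 0, 0, 0], [1, 0, 0, 0, 0, 0, 0], [1, 0, 0, 0.01, 0, 0, 0], [1, 0, 0, 0.01, 0, 0, 0], [1, 0, 0, 0.005, 0, 0, 0], [1, 0, 0, 0.005, 0, 0, 0], [1, 0, 0, 0, 0, 0, 0], [1, 0, 0, 0, 0, 0, 0]]]'

```text
time: 7.2
ee_pos: [546.9, -171.0, 52.8]
tcp_rot: [[0.894, 0.447, -0.0], [0.447, -0.894, 0.0], [-0.0, -0.0, -1.0]]
ft_force: [-0.2, -1.0, 0.2]
opening: 0.4
```

```bash
python3 cap.py p7
```

```text
t 7.2 valve xy [-60. -28.] z 52.8 yaw 0.464 tilt [-0.  0.] F valve [-0.6 -0.8] 0.2 open 0.4
tip px [[261. 214.]] ct 7.2
circle [260. 160.  18.] valve [ -7.3 -28. ]
```

View pics/p7.png

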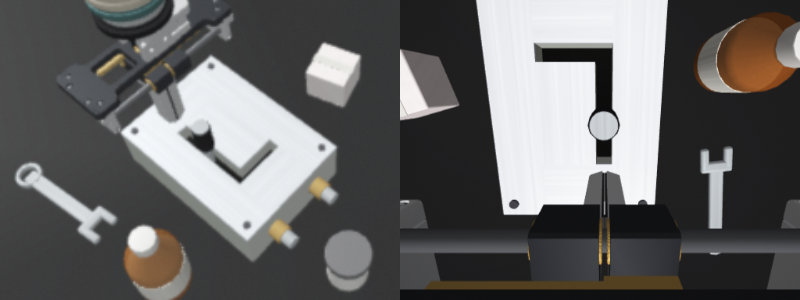

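With the reported z at 52.8 (below the 66 mm plate) there is no contact force, which confirms the tip offset; the tips are really near 88. The wrist panel shows the handle at (603,125), ahead of the tips at (605,172). Now pushing along the long leg.

>>> drive_tool --rows '[[[1, 0.01, 0, 0, 0, 0, 0], [1, 0.01, 0, 0, 0, 0, 0], [1, 0.008, 0, 0, 0, 0, 0], [1, 0.006, 0, 0, 0, 0, 0], [1, 0.006, 0, 0, 0, 0, 0], [1, 0.006, 0, 0, 0, 0, 0], [1, 0.006, 0, 0, 0, 0, 0]]]'

```text
time: 8.0
ee_pos: [592.9, -147.8, 52.7]
tcp_rot: [[0.895, 0.447, -0.002], [0.447, -0.895, -0.0], [-0.001, -0.001, -1.0]]
ft_force: [-2.5, -1.6, 0.8]
opening: 0.7
```

```bash
python3 cap.py
```

```text
t 8.0 valve xy [ -8.6 -27.8] z 52.7 yaw 0.463 tilt [-0.002 -0.   ] F valve [-3.  -0.3] 0.8 open 0.7
tip px [[261. 214.]] ct 8.0
circle [260. 220.  17.] valve [ 10.7 -27.8]
```

The force is 3 N and the gap between tool and handle is 19.3 mm, as it should be with the pad pushing squarely. On to the corner.

>>> drive_tool --rows '[[[1, 0.006, 0, 0, 0, 0, 0], [1, 0.006, 0, 0, 0, 0, 0], [1, 0.006, 0, 0, 0, 0, 0], [1, 0.006, 0, 0, 0, 0, 0], [1, 0.004, 0, 0, 0, 0, 0], [1, 0.004, 0, 0, 0, 0, 0], [1, 0.002, 0, 0, 0, 0, 0], [1, 0, 0, 0, 0, 0, 0]]]'

```text
time: 8.85
ee_pos: [624.4, -132.1, 52.8]
tcp_rot: [[0.894, 0.448, 0.001], [0.448, -0.894, 0.0], [0.001, 0.0, -1.0]]
ft_force: [-1.6, 0.0, -1.1]
opening: 0.3
```

```bash
python3 cap.py
```

```text
t 8.85 valve xy [ 26.6 -27.9] z 52.8 yaw 0.464 tilt [0.001 0.   ] F valve [-1.4  0.7] -1.1 open 0.3
tip px [[261. 214.]] ct 8.85
circle [260. 220.  17.] valve [ 46.3 -27.9]
```

Not yet at the stop by force; creeping on in 1 mm steps until it rises.

>>> drive_tool --rows '[[[1, 0.001, 0, 0, 0, 0, 0], [1, 0.001, 0, 0, 0, 0, 0], [1, 0, 0, 0, 0, 0, 0]]]'

```text
time: 9.2
ee_pos: [624.9, -132.0, 52.9]
tcp_rot: [[0.895, 0.447, -0.001], [0.447, -0.895, -0.0], [-0.001, -0.0, -1.0]]
ft_force: [-4.5, -0.8, 0.9]
opening: 0.2
```

>>> drive_tool --rows '[[[1, 0.001, 0, 0, 0, 0, 0], [1, 0.001, 0, 0, 0, 0, 0], [1, 0, 0, 0, 0, 0, 0]]]'

```text
time: 9.5
ee_pos: [624.9, -132.0, 52.9]
tcp_rot: [[0.895, 0.447, -0.004], [0.447, -0.895, -0.001], [-0.004, -0.001, -1.0]]
ft_force: [-7.4, -2.5, 4.3]
opening: 0.5
```

```bash
python3 cap.py
```

```text
t 9.5 valve xy [ 27.2 -28. ] z 52.9 yaw 0.463 tilt [-0.004 -0.001] F valve [-7.7  1. ] 4.3 open 0.5
tip px [[261. 214.]] ct 9.5
circle [260. 220.  17.] valve [ 46.6 -28. ]
```

The force rose to 7.7 N with the tool stopped and the handle at valve x 46.6, so it is at the corner stop. Now back off and go round to the handle's -y side.

>>> drive_tool --rows '[[[1, -0.015, 0, 0, 0, 0, 0], [1, -0.02, 0, 0, 0, 0, 0], [1, 0, 0.02, 0, 0, 0, 0], [1, 0, 0.02, 0, 0, 0, 0], [1, 0, 0, 0, 0, 0, 0], [1, 0, 0, 0, 0, 0, 0], [1, 0.02, 0, 0, 0, 0, 0], [1, 0.02, 0, 0, 0, 0, 0], [1, 0.01, 0, 0, 0, 0, 0], [1, 0, 0, 0, 0, 0, 0]]]'

```text
time: 10.55
ee_pos: [659.9, -156.9, 52.8]
tcp_rot: [[0.893, 0.45, 0.001], [0.45, -0.893, 0.001], [0.002, -0.001, -1.0]]
ft_force: [-1.0, -0.2, -0.2]
opening: 0.7
```

```bash
python3 cap.py
```

```text
t 10.55 valve xy [ 47.3 -66. ] z 52.8 yaw 0.467 tilt [0.001 0.001] F valve [-1.   0.2] -0.2 open 0.7
tip px [[261. 214.]] ct 10.55
circle [192. 254.  18.] valve [ 45.7 -27.4]
```

>>> drive_tool --rows '[[[1, 0, -0.008, 0, 0, 0, 0], [1, 0, -0.008, 0, 0, 0, 0], [1, 0, -0.006, 0, 0, 0, 0], [1, 0, -0.006, 0, 0, 0, 0], [1, 0, -0.006, 0, 0, 0, 0], [1, 0, -0.006, 0, 0, 0, 0]]]'

```text
time: 11.2
ee_pos: [640.1, -124.8, 52.9]
tcp_rot: [[0.895, 0.447, -0.001], [0.447, -0.895, -0.001], [-0.001, 0.001, -1.0]]
ft_force: [0.7, -4.7, -1.3]
opening: 0.5
```

```bash
python3 cap.py
```

```text
t 11.2 valve xy [ 43.9 -28.4] z 52.9 yaw 0.463 tilt [-0.001 -0.001] F valve [-1.5 -4.5] -1.3 open 0.5
tip px [[261. 214.]] ct 11.2
circle [222. 248.  15.] valve [47.  -6.3]
```

The handle is moving sideways (y -6, across about 21 mm) under 4.5 N. Pushing on to the end.

>>> drive_tool --rows '[[[1, 0, -0.006, 0, 0, 0, 0], [1, 0, -0.006, 0, 0, 0, 0], [1, 0, -0.005, 0, 0, 0, 0], [1, 0, -0.004, 0, 0, 0, 0], [1, 0, -0.003, 0, 0, 0, 0], [1, 0, -0.002, 0, 0, 0, 0], [1, 0, 0, 0, 0, 0, 0]]]'

```text
time: 11.95
ee_pos: [629.2, -100.0, 53.0]
tcp_rot: [[0.894, 0.448, 0.0], [0.448, -0.894, 0.001], [0.0, -0.001, -1.0]]
ft_force: [0.0, -2.0, 0.5]
opening: 0.2
```

>>> drive_tool --rows '[[[1, 0, -0.001, 0, 0, 0, 0], [1, 0, -0.001, 0, 0, 0, 0], [1, 0, 0, 0, 0, 0, 0]]]'

```text
time: 12.25
ee_pos: [628.6, -98.6, 53.0]
tcp_rot: [[0.894, 0.448, 0.001], [0.448, -0.894, 0.0], [0.001, -0.0, -1.0]]
ft_force: [0.7, -1.5, 0.2]
opening: 0.8
```

```bash
python3 cap.py
```

```text
t 12.25 valve xy [45.4  0.2] z 53.0 yaw 0.464 tilt [0.001 0.   ] F valve [-0.  -1.7] 0.2 open 0.8
tip px [[261. 214.]] ct 12.25
circle [220. 250.  17.] valve [46.4 22.9]
```

Across is about 50 mm, with no stop force yet. Creeping on.

>>> drive_tool --rows '[[[1, 0, -0.001, 0, 0, 0, 0], [1, 0, -0.001, 0, 0, 0, 0], [1, 0, 0, 0, 0, 0, 0]]]'

```text
time: 12.6
ee_pos: [628.2, -98.1, 53.0]
tcp_rot: [[0.895, 0.447, 0.002], [0.447, -0.895, -0.001], [0.001, 0.002, -1.0]]
ft_force: [2.7, -3.9, -1.9]
opening: -0.1
```

>>> drive_tool --rows '[[[1, 0, -0.001, 0, 0, 0, 0], [1, 0, -0.001, 0, 0, 0, 0], [1, 0, 0, 0, 0, 0, 0]]]'

```text
time: 12.9
ee_pos: [628.2, -98.1, 53.1]
tcp_rot: [[0.895, 0.446, 0.004], [0.446, -0.895, -0.003], [0.002, 0.004, -1.0]]
ft_force: [5.0, -6.8, -4.2]
opening: 0.2
```

```bash
python3 cap.py
```

```text
t 12.9 valve xy [45.3  0.8] z 53.1 yaw 0.463 tilt [ 0.004 -0.003] F valve [ 1.4 -8.3] -4.2 open 0.2
tip px [[261. 214.]] ct 12.9
circle [220. 252.  18.] valve [45.7 23.8]
```

The tool has stopped and the force is 8.3 N, so the handle is at the closed end. I'll hold one row, then move away in -y, lift, and draw back so the cameras can see.

>>> drive_tool --rows '[[[1, 0, 0, 0, 0, 0, 0], [1, 0, 0.015, 0, 0, 0, 0], [1, 0, 0.015, 0, 0, 0, 0], [1, 0, 0, -0.03, 0, 0, 0], [1, 0, 0, -0.04, 0, 0, 0], [1, 0, 0, -0.04, 0, 0, 0], [1, -0.04, 0, 0, 0, 0, 0], [1, -0.04, 0, 0, 0, 0, 0], [1, -0.04, 0, 0, 0, 0, 0], [1, 0, 0, 0, 0, 0, 0]]]'

```text
time: 13.95
ee_pos: [526.9, -179.8, 163.1]
tcp_rot: [[0.897, 0.441, -0.005], [0.441, -0.897, -0.001], [-0.005, -0.001, -1.0]]
ft_force: [1.6, -0.2, -0.3]
opening: 0.3
```

```bash
python3 cap.py p12
```

```text
t 13.95 valve xy [-81.9 -26.9] z 163.1 yaw 0.457 tilt [-0.005 -0.001] F valve [ 1.3 -0.9] -0.3 open 0.3
tip px [[261. 214.]] ct 13.95
circle [198.  48.  12.] valve [46.3 24.2]
```

View pics/p12.png

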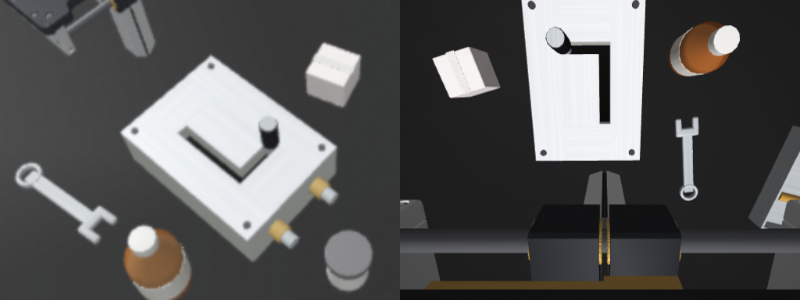

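The handle stands at the end of the short leg (scene panel (269,130), wrist panel (556,38)). The bottle, jar, carton and wrench are at the same scene pixels as before, and the arm is clear. I'll let the arm settle and hand in.

>>> drive_tool --rows '[[[1, 0, 0, 0, 0, 0, 0], [1, 0, 0, 0, 0, 0, 0], [1, 0, 0, 0, 0, 0, 0]]]'

```text
time: 14.35
ee_pos: [533.4, -175.1, 162.6]
tcp_rot: [[0.894, 0.449, 0.0], [0.449, -0.894, 0.001], [0.0, -0.0, -1.0]]
ft_force: [-0.2, -0.0, -0.3]
opening: 0.6
```

```bash
python3 -c "
from station import bot
print(bot.sign_off())"
```

```text
the job is handed in; nothing more can be done
None
```

The valve is shut and the job is handed in; `sign_off` gives no verdict. With the fingers shut, I pushed the handle along the long leg to the corner stop, then sideways along the short leg to the closed end. I then moved clear, at 14.35 s of the 45 s allowed.

- **Corner stop:** the tool stopped there with the force at 7.7 N.
- **Closed end:** the tool stopped there with the force at 8.3 N. The wrist camera then put the handle at valve (46, 24), against a nominal (45, 25). My slot estimate was about 3 mm off in y, which makes the travel across about 51–52 mm, at the stop.
- **Clear of everything:** the force is about zero, and the bottle, jar, carton and wrench look unmoved in the last picture.

**What disagreed:** the real fingertips are about 35 mm higher than the reported TCP.
- **First pass:** the fingers went right over the handle without moving it.
- **Second pass:** they grazed the cap and pushed the handle about 13 mm. At that moment the tool was about 15.5 mm from the handle's axis by the camera, close to the 14 mm limit.
- **Fix:** I checked the tip height in two cameras and lowered the tool 30 mm. The rest of the push was square on, 19–23 mm from the handle's axis.

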